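# Tighten a screw eye with a tommy bar

### The arm

A 6-joint arm with a two-finger parallel gripper is mounted at the origin on a cart in front of the work surface, level with it; the furniture and walls round the work are solid. World frame = base frame: x ahead of the robot, y to its left, z up, the work surface at z = 0. Lengths are in m, angles in rad, forces in N, time in s.
With the tool pointing down it reaches from about 0.3 to 0.775 m from the base axis. Payload 14.6 kg.
Tool frame: the origin (TCP) lies between the finger pads; the fingertips stand ctrl.tip_extent ahead of it and the grasp point (between the pads) lies 3 mm ahead of it (ctrl.tip_extent is the distance from the TCP to the fingertips, in m); z points along the fingers, y is the line along which they close (so a half turn about z gives the same grasp; the last joint's range is limited). The gripper opens to 94 mm and grips with 3 to 60 N. Pads are 16 mm wide; open, the fingers measure 119 mm over their backs; the gripper's body (75 mm by 177 mm) begins 78 mm behind the grasp point.
Start: joints at [1.188, 0.3, 1.521, -0, 1.321, -0.067], TCP at [0.171, 0.523, 0.189] pointing down, gripper open.
Joint ranges: [-3.03, 3.03], [-0.79, 2.21], [0.23, 2.52], [-1.04, 4.18], [0, 3.07], [-2.55, 2.55]. Speed limits (rad/s): [2.22, 2.22, 2.57, 3.14, 3.14, 3.14].

### API

Orientations are given as [roll, pitch, yaw] about the fixed x, y, z axes, in that order (R = Rz(yaw) Ry(pitch) Rx(roll)).
In Python, from station import ctrl, eyes gives the robot as it stands. The module is installed in compiled form; this text tells all that it offers.
- The arm moves only by the shell command python3 -m crank FILE [OPENING] [FORCE], which reads ROWS from the file FILE. ROWS is a JSON object whose key "segments" holds a list of rows, 1 to 10 of them, each of 6 numbers: dx, dy, dz in shares of the most that a row can go, 1 being 50 mm, then a rotation vector rx, ry, rz in shares of 180 degrees (1.0 is 180 degrees); each row shifts and turns the commanded pose from where the row before left it, along the tool's axes as they then stand; what a row does not reach is not made up. A row lasts 1/10 s, in which the tool goes at most 0.05 m and 0.15 rad, less where a joint would pass 70% of its speed; a pose out of reach is approached as far as the arm can. OPENING is the finger opening in m, set as the command begins (- or left out keeps the last). The fingers move at their own pace and stop on an object; FORCE is the grip in N (left out, the last holds). Time passes only in rows, so rows that do not move let the fingers close. It prints the time, the measured TCP pose, the force, the opening and the grip force at its end. Shift and turn numbers lie between -1 and 1, and a call with a number outside is refused. Input that does not fit is refused with a message, and nothing moves.
- ctrl.get_obs(): the state, without advancing time (a new reading comes with each control period).
- eyes.camera(name): name is "side" or "top"; returns a dict with "pixels" (480x640x3 uint8, blue, green, red), "fx", "fy", "cx", "cy" (pixels), "k1" (the pictures are not rectified: a ray, as slopes to the right and down, at radius r is drawn at 1 + k1 r^2 times it, then the intrinsics apply), "extrinsics" (4x4, takes a point from camera to world coordinates). Camera axes: x right, y up, looking along -z (the intrinsics and any distortion apply to the point x, -y, -z); pixel columns grow to the right and rows downward; lengths in m; the calibration is good to about 2 mm. A picture is of the moment at which its call begins. There is no depth.
- ctrl.hand_in(): hands the job in; it is judged then, once.
The state is a dict: "time_s": time; "qpos": joint angles; "joint_vel": joint speeds; "tau": joint torques, N m; "ee_pos": TCP position; "eef_rot": TCP orientation; "force": force on the tool from outside, world axes, zero at the start; "moment": the same for the moment, N m; "grip_width": finger opening in m; "grip_force": force on a finger pad.
Only numpy, scipy, OpenCV 4.12 (cv2) and the standard library are available. Lean on these libraries where they do the work, as an engineer would, in place of code of your own. Each camera call takes 0.05 s, during which the arm holds its last target. There are 200 camera calls.

### The job

The screw eye on the aluminium block has worked loose: slide the tommy bar's rod through it, turn it clockwise (seen from above) with the bar until it is fully home, and there nip it up with a short steady push, firm but not forced. Then draw the bar out and lay it flat on the table, well clear of the block. Turn the eye with the bar only, keep the fingers off it, and leave the other things where they are.

Things in the scene. Friction and masses are not known exactly. Their poses are not given: they have to be found in the camera images.
- block: Aluminium fixture block, 80 (x) x 100 (y) x 30 mm high, fixed to the table, with four dark cap screws in its corners and the steel screw eye upright in its middle. Origin: centre of its underside, straight below the eye's turning axis.
- eye: Steel screw eye; turns on its upright axis; x along its bore, origin 32 mm above the table. 0.65 to 0.95 rad clockwise (from above) brings it hard on its seat; where that is cannot be seen. Thread drag 0.06 N m. Nipped up: 0.25 to 0.35 N m about its axis (3 N at 100 mm). Bar on eye then bears about 85 N per N m: at least 17 N for 0.3 s, never 42 N.
- eye_line (a point): Point on the bore's centre line 100 mm from the eye's axis, on the robot's side: where the bar's grip would be. On the seat it lies at 20 to 57 mm to +y of the block's centre in the block's frame (bore turned 0.2 to 0.6 rad clockwise from the block's x).
- eye_bore (a point): Centre of the eye's level bore, on its turning axis, 66 mm above the table. x runs along the bore (either end may be entered), z up. The eye is a steel barrel 22 mm long along the bore, 31 mm across, top 82 mm above the table; bore 13 mm, 17 mm in the last 4 mm at both mouths. The 8 mm rod has 0.3 to 0.4 rad of free play each way in it.
- bar: Tommy bar: black square grip, 70 mm long and 18 x 18 mm, with a straight 8 mm round steel rod out of one end; 0.1 to 0.16 kg, 170 mm long over all. x runs along the rod from the grip to the tip, z up as it lies flat. Origin: under the middle of the grip. No reading while held.
- bar_grip (a point): Middle of the black grip, 9 mm above the bar's underside and on the rod's centre line: take it here from above, across the 18 mm width.
- bar_tip (a point): Round-ended tip of the steel rod, 135 mm from the middle of the grip. The first 6 mm of rod next to the grip is a 13.6 mm ferrule; 94 mm of plain rod is clear.
- pass_stamp: Bystander: black upright hand stamp, 24 x 24 x 60 mm, right of the block. Origin under its middle.
- loupe: Bystander: black loupe, 38 mm wide, 36 mm high, left of and behind the block. Origin under its middle.
- binder_clip: Bystander: black binder clip, 32 x 42 x 17 mm, behind the block. Origin under its middle.
- side_cutters: Bystander: red-handled side cutters lying flat, 60 x 104 x 11 mm, right of the block. Origin under the middle.
- tape_roll_green: Bystander: roll of green tape lying flat, 96 x 94 x 24 mm, left of the block. Origin under its middle.

How it is judged:
By the outcome, as a careful person would: the job done as asked, in the order asked, and still so for the second after the job is handed in, with the robot touching nothing.
It also fails if it takes over 72 s, if anything falls off the work surface, if the arm or the gripper's body presses on something with over 40 N, if the wrist force passes 120 N, or if a joint passes its speed limit or range.

## Working session

There is one attempt and no reset: what is moved stays moved. The work goes in short steps, Python scripts to look and compute and a shell command to move; the robot and the scene stay as the last step left them, time stands still between calls to the robot, and variables do not carry over. Pictures are saved under pics/ and viewed, at most 10 in all, crops included, and the job is handed in when it is done.

```bash
mkdir -p pics; cat > h.py <<'E'
import numpy as np, cv2
from station import ctrl, eyes
def snap(n,f=None):
    c=eyes.camera(n)
    if f: cv2.imwrite('pics/'+f,c['pixels'])
    return c
def ray(c,u,v):
    xd,yd=(u-c['cx'])/c['fx'],(v-c['cy'])/c['fy']
    x,y=xd,yd
    for _ in range(20):
        s=1+c['k1']*(x*x+y*y); x,y=xd/s,yd/s
    E=np.array(c['extrinsics']); d=E[:3,:3]@np.array([x,-y,-1.]); return E[:3,3],d/np.linalg.norm(d)
def onz(c,u,v,z):
    o,d=ray(c,u,v); return o+d*(z-o[2])/d[2]
def proj(c,p):
    E=np.array(c['extrinsics']); q=E[:3,:3].T@(np.array(p)-E[:3,3]); x,y=q[0]/-q[2],-q[1]/-q[2]
    s=1+c['k1']*(x*x+y*y); return np.array([c['fx']*x*s+c['cx'],c['fy']*y*s+c['cy']])
def tri(c1,p1,c2,p2):
    o1,d1=ray(c1,*p1);o2,d2=ray(c2,*p2)
    t=np.linalg.lstsq(np.c_[d1,-d2],o2-o1,rcond=None)[0]
    a,b=o1+t[0]*d1,o2+t[1]*d2; return (a+b)/2,np.linalg.norm(a-b)
E
python3 - <<'E'
from h import *
for n in('top','side'):
    c=snap(n,n+'0.png'); print(n,c['fx'],c['k1'],np.round(c['extrinsics'],3).tolist())
print(ctrl.get_obs(),ctrl.tip_extent)
E
```

```text
top 440.5342400438489 -0.09555119135552645 [[-0.021, 0.999, -0.041, 0.591], [-0.999, -0.023, -0.035, 0.021], [-0.036, 0.04, 0.999, 0.921], [0.0, 0.0, 0.0, 1.0]]
side 597.4127797807907 0.025633809367091618 [[0.992, 0.074, -0.102, 0.512], [-0.126, 0.539, -0.833, -1.001], [-0.007, 0.839, 0.544, 0.73], [0.0, 0.0, 0.0, 1.0]]
{'time_s': 0.1, 'qpos': array([ 1.18840438e+00,  3.00414852e-01,  1.52148794e+00, -4.02197530e-05,
        1.32070259e+00, -6.66007099e-02]), 'joint_vel': array([ 0.00055937, -0.00129343, -0.00201625,  0.00097563, -0.0012005 ,
       -0.00088976]), 'tau': array([ 2.09513746e-03, -5.32649088e+01, -3.53283405e+01,  7.09009962e-02,
        2.34479288e-02, -5.34061337e-05]), 'ee_pos': array([0.17073635, 0.52257413, 0.18835659]), 'eef_rot': array([-3.14057958e+00, -2.85265681e-05,  2.82581138e+00]), 'force': array([0.23889757, 0.68265409, 0.32021096]), 'moment': array([-0.00612283, -0.01853556, -0.04250219]), 'grip_force': 0.0, 'grip_width': 0.09394929222691767} 0.022
```

View pics/top0.png

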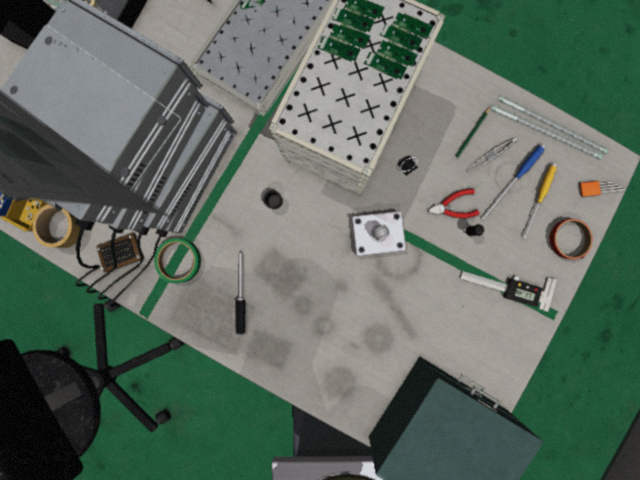

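View pics/side0.png

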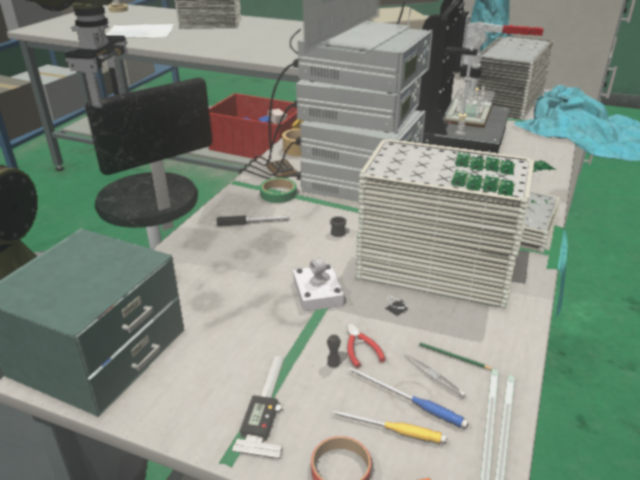

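The top view shows the bar with its grip at about (240,316) and tip at (239,252), and the block at (378,232). The side view shows the bar at (231,220) to (288,219), and the eye at (320,270). Next I'll take enlarged crops and measure.

```bash
python3 - <<'E'
from h import *
t=snap('top');s=snap('side')
T=t['pixels'];S=s['pixels']
a=cv2.resize(T[200:270,335:420],None,fx=8,fy=8,interpolation=cv2.INTER_CUBIC)[:560,:]
b=cv2.resize(S[250:315,283:353],None,fx=8,fy=8,interpolation=cv2.INTER_CUBIC)
cv2.imwrite('pics/ct.png',cv2.resize(a,(390,320)) if 0 else a); cv2.imwrite('pics/cs.png',b)
# bar
g=cv2.cvtColor(T,cv2.COLOR_BGR2GRAY)
m=np.zeros_like(g); m[290:345,225:255]=(g[290:345,225:255]<60)*255
n,l,st,ce=cv2.connectedComponentsWithStats(m); i=1+np.argmax(st[1:,4]); print(st[i],ce[i])
r=cv2.minAreaRect(np.argwhere(l==i)[:,::-1].astype(np.float32)); print(r)
print('grip centre', onz(t,*ce[i],0.014))
roi=g[245:300,228:252]; np.set_printoptions(linewidth=200); print(roi[::3])
# block top white outline
hsv=cv2.cvtColor(T,cv2.COLOR_BGR2HSV)
m=((g>190)*255).astype(np.uint8); m[:200]=0;m[270:]=0;m[:,:335]=0;m[:,420:]=0
n,l,st,ce=cv2.connectedComponentsWithStats(m); i=1+np.argmax(st[1:,4]);r=cv2.minAreaRect(np.argwhere(l==i)[:,::-1].astype(np.float32)); print(st[i],r)
P=[onz(t,*p,0.03) for p in cv2.boxPoints(r)]; print(np.round(P,4), np.mean(P,0))
print([np.linalg.norm(P[k]-P[k-1]) for k in range(4)])
E
```

```text
[236 300  10  34 310] [240.17741935 316.44193548]
((240.5, 316.5), (33.0, 9.0), 90.0)
grip centre [0.46307604 0.21579605 0.014     ]
[[145 151 150 149 151 152 154 153 149 150 148 153 149 152 153 155 156 154 154 151 157 156 154 151]
 [153 151 152 154 156 155 153 150 153 154 154 155 150 148 145 151 154 155 153 153 154 151 152 154]
 [155 157 155 154 154 151 154 155 152 154 145 117  91 108 130 142 151 158 156 154 158 155 159 154]
 [157 154 154 155 148 154 153 157 153 150 132 148 169 139 102 122 141 150 158 151 156 157 150 153]
 [148 150 151 153 156 154 157 157 156 144 132 148 172 143 104 112 135 154 154 156 158 158 151 155]
 [149 155 155 154 162 161 155 158 157 153 139 151 169 144 110 118 136 153 155 156 156 156 152 150]
 [162 162 161 156 157 158 156 157 156 149 117 146 175 142 106 116 134 150 152 152 152 150 148 149]
 [163 160 156 154 157 156 156 154 156 145 110 143 173 144 106 116 138 151 157 155 153 150 151 149]
 [151 150 151 147 147 154 151 152 156 143 110 150 176 141 109 123 134 141 147 153 154 149 152 147]
 [144 144 143 145 150 146 143 142 143 137 105 147 173 142 114 121 129 138 14
[... 622 characters left out ...]
 127 129 131 135 134 137 139 139 123  90 134 165 141 106 114 121 137 138 141 141 142 141 138]
 [120 116 117 116 119 126 127 121  95  70  76 126 153 123  85 103 120 132 137 134 135 138 138 139]
 [128 123 121 120 123 114  84  63  61  80 121 148 154 136 115  75  83 107 126 131 137 134 136 137]]
[ 354  214   51   40 1119] ((378.7926940917969, 233.13412475585938), (37.546722412109375, 47.48556137084961), 83.6598129272461)
[[ 0.6622 -0.0215  0.03  ]
 [ 0.6706 -0.1172  0.03  ]
 [ 0.595  -0.1234  0.03  ]
 [ 0.5866 -0.028   0.03  ]] [ 0.6285929  -0.07252095  0.03      ]
[np.float64(0.07588794661542125), np.float64(0.09606469300494186), np.float64(0.07585384272303514), np.float64(0.09572506021334679)]
```

View pics/ct.png

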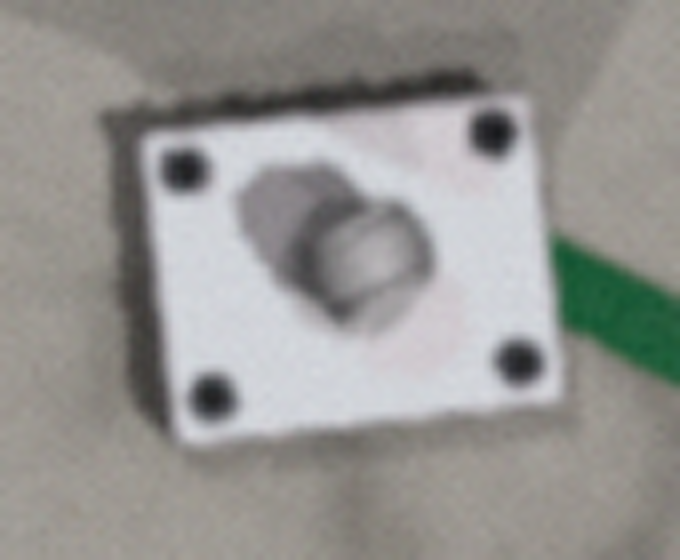

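View pics/cs.png

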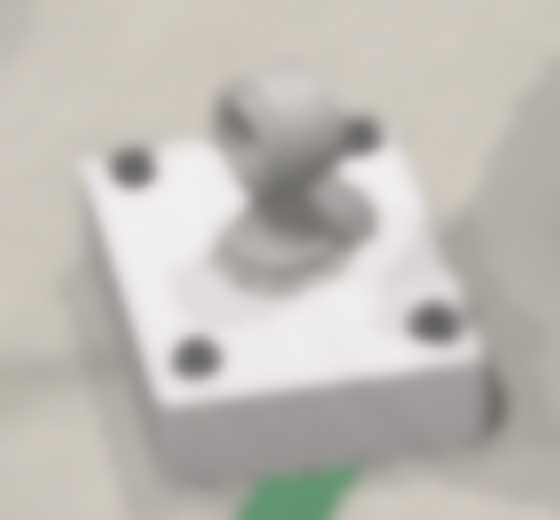

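The crops show the cap screws at crop-top (186,171), (213,397), (494,133) and (520,361). In the side crop the near bore mouth is dark at (240,118), facing the robot and slightly to −y, so the bore currently sits anticlockwise of block x, as expected. Next I'll compute the axis, bore yaw and bar line.

```bash
python3 - <<'E'
from h import *
def avg(n,k=6):
    c=snap(n); c['pixels']=np.mean([c['pixels']]+[snap(n)['pixels'] for _ in range(k-1)],0).astype(np.uint8); return c
t=avg('top');s=avg('side')
sc=[(np.array(p)+.5)/8-.5+np.array([335,200]) for p in [(186,171),(213,397),(494,133),(520,361)]]
P=np.array([onz(t,*p,0.031) for p in sc]); C=P.mean(0); print('screws',P.round(4).tolist(),C)
yax=(P[0]+P[1]-P[2]-P[3])[:2]; print('block yaw',np.arctan2(-yax[0],yax[1]))
print('eye top crop centre px predicted', (proj(t,[C[0],C[1],.066])-[335,200])*8, (proj(s,[C[0],C[1],.066])-[283,250])*8)
g=cv2.cvtColor(s['pixels'],cv2.COLOR_BGR2GRAY); print(g[258:272,307:328])
q=(np.array([240,118])+.5)/8-.5+[283,250]
for a in np.arange(0,.9,.1):
    yw=.087+a; m=[C[0]-.011*np.cos(yw),C[1]-.011*np.sin(yw),.066]; print(round(yw,2),((proj(s,m)-[283,250])*8).round(0),((proj(t,m)-[335,200])*8).round(0))
print('mouth on z66',onz(s,*q,.066)-C)
for n,c in(('t',t),('s',s)):
    x,y=(335,200) if n=='t' else (283,250)
    big=cv2.resize(c['pixels'][y:y+65,x:x+85],None,fx=8,fy=8,interpolation=cv2.INTER_CUBIC); cv2.imwrite('pics/a%s.png'%n,big)
A,B=cv2.imread('pics/at.png')[100:400,200:500],cv2.imread('pics/as.png')[30:330,150:450]
cv2.imwrite('pics/both.png',cv2.convertScaleAbs(np.hstack([A,B]),alpha=1.3,beta=-60))
for (u,v) in [(240,318),(240.2,290),(240,256)]: print(onz(t,u,v,.012))
E
```

```text
screws [[0.6541, -0.0307, 0.031], [0.5969, -0.0361, 0.031], [0.6619, -0.1087, 0.031], [0.6042, -0.1136, 0.031]] [ 0.62930187 -0.07227371  0.031     ]
block yaw 0.0969928883348851
eye top crop centre px predicted [364.80779938 255.32302709] [280.40819454 118.22708694]
[[201 200 199 199 198 198 198 199 198 198 197 197 197 198 199 199 199 199
  201 202 202]
 [201 201 200 197 194 192 192 195 198 201 202 203 203 202 202 201 199 199
  201 202 202]
 [201 200 198 190 184 182 183 189 197 203 207 207 207 206 205 202 199 199
  200 202 202]
 [201 200 192 180 171 173 180 185 192 202 207 207 207 206 204 199 195 196
  199 202 202]
 [201 197 185 166 155 163 177 184 188 196 202 204 203 202 199 193 189 191
  196 199 200]
 [201 195 179 154 139 146 165 180 184 187 193 197 196 195 192 187 183 182
  185 189 190]
 [200 194 176 148 129 128 146 166 177 179 184 188 188 186 184 180 175 170
  167 166 163]
 [200 194 176 149 129 122 130 150 168 174 175 178 179 177 175 171 165 159
  150 138 129]
 [201 194 178 156 139 129 128 141 160 168 168 168 168 167 164 161 156 150
  139 122 108]
 [213 205 188 167 153 144 138 143 154 161 160 159 159 156 154 150 147 140
  130 116 108]
 [228 224 211 187 169 160 155 155 156 156 153 151 149 146 143 140 136 131
  126 124 124]
 [237 234 227 211 186 172 166 163 159 151 146 142 140 136 131 128 126 128
  143 160 171]
 [239 238 234 223 201 180 170 164 155 145 137 133 130 126 121 119 122 139
  173 204 218]
 [239 239 237 231 215 188 169 158 148 137 128 124 121 117 115 118 131 155
  191 219 231]]
0.09 [236. 124.] [370. 300.]
0.19 [237. 127.] [374. 300.]
0.29 [238. 129.] [379. 299.]
0.39 [240. 132.] [383. 297.]
0.49 [243. 134.] [387. 295.]
0.59 [246. 136.] [391. 293.]
0.69 [249. 138.] [395. 290.]
0.79 [252. 140.] [398. 287.]
0.89 [256. 141.] [401. 283.]
mouth on z66 [-0.01024715  0.00296634  0.035     ]
[0.45956219 0.21666652 0.012     ]
[0.51766008 0.2150995  0.012     ]
[0.58827302 0.21430071 0.012     ]
```

View pics/both.png

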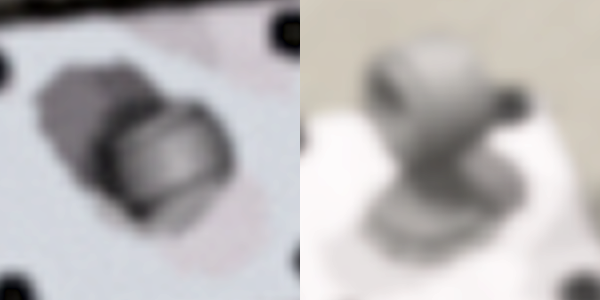

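The bore yaw is about 0.52 rad world, read from the barrel edges in the top crop (left edge (110,150)→(145,215), right edge (195,100)→(230,160)). The axis is at (0.629, −0.072). The bar grip is at (0.463, 0.216) with yaw −0.018. Now I'll move to the bar.

The manual's scale: shifts go in shares of 50 mm and turns go in shares of 180 degrees. Converting my numbers, -0.035 m is -0.7, -0.03 m is -0.6, -0.149 rad / 3.1416 = -0.0474.

```bash
cat > go.py <<'E'
import sys,numpy as np
from station import ctrl
from scipy.spatial.transform import Rotation as R
o=ctrl.get_obs(); x,y,z,yaw=map(float,sys.argv[1:5])
r=R.from_euler('xyz',o['eef_rot']); t=R.from_euler('xyz',[np.pi,0,yaw])
print('t',round(o['time_s'],2),'pos',o['ee_pos'].round(4),'rot',o['eef_rot'].round(3),'q',o['qpos'].round(2))
print('rotvec',(r.inv()*t).as_rotvec().round(4),'d(after turn)',t.inv().apply(np.array([x,y,z])-o['ee_pos']).round(4),'d(now)',r.inv().apply(np.array([x,y,z])-o['ee_pos']).round(4))
E
echo '{"segments": [[0, 0, 0, 0, 0, -0.0474], [0, 0, 0, 0, 0, -0.0474], [-0.6, -0.6, 0.14, 0, 0, 0], [-0.7, -0.7, 0.14, 0, 0, 0], [-0.7, -0.7, 0.14, 0, 0, 0], [-0.7, -0.7, 0.14, 0, 0, 0], [-0.7, -0.7, 0.14, 0, 0, 0], [-0.7, -0.7, 0.14, 0, 0, 0], [-0.7, -0.7, 0.14, 0, 0, 0], [-0.6, -0.6, 0.14, 0, 0, 0]]}' > next.json && python3 -m crank next.json 0.05 20
python3 go.py .463 .2158 .11 3.124
```

```text
time_s: 1.8
ee_pos: [0.4374, 0.2461, 0.1328]
eef_rot: [3.141, 0.0, 3.123]
force: [0.4, 0.9, -0.1]
grip_width: 0.0503
grip_force: 0.0
t 1.8 pos [0.4374 0.2461 0.1328] rot [3.141 0.    3.123] q [ 0.44  0.25  1.72 -0.    1.17 -1.11]
rotvec [ 0.0002  0.0005 -0.0009] d(after turn) [-0.0261 -0.0298  0.0228] d(now) [-0.0262 -0.0298  0.0228]
```

In the tool's units: 0.03 m is 0.6, -0.015 m is -0.3.

```bash
echo '{"segments": [[-0.26, -0.3, 0.22, 0, 0, 0], [-0.26, -0.3, 0.24, 0, 0, 0], [0, 0, 0.6, 0, 0, 0], [0, 0, 0.6, 0, 0, 0], [0, 0, 0, 0, 0, 0]]}' > next.json && python3 -m crank next.json
python3 go.py .463 .2158 .025 3.124
python3 - <<'E'
from h import *
s=snap('side');cv2.imwrite('pics/g1.png',cv2.resize(s['pixels'][150:270,170:330],None,fx=4,fy=4))
E
```

```text
time_s: 2.3
ee_pos: [0.4597, 0.2167, 0.0468]
eef_rot: [-3.139, -0.005, 3.123]
force: [-0.0, 0.0, 0.9]
grip_width: 0.05
grip_force: 0.0
t 2.3 pos [0.4597 0.2167 0.0468] rot [-3.139 -0.005  3.123] q [ 0.37  0.38  1.77 -0.    0.99 -1.18]
rotvec [-0.0022 -0.0053 -0.0006] d(after turn) [-0.0034 -0.0008  0.0218] d(now) [-0.0035 -0.0008  0.0218]
```

View pics/g1.png

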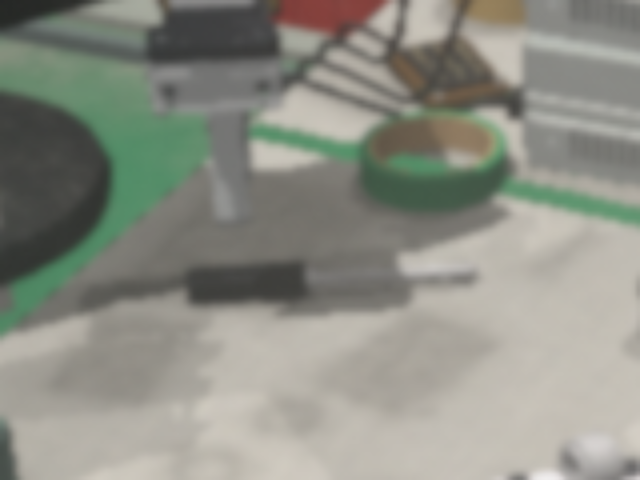

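The picture shows the finger tip at crop (228,218), behind the grip at (247,281). I'll check this against the projection.

```bash
python3 - <<'E'
from h import *
s=snap('side'); o=ctrl.get_obs(); p=o['ee_pos']; print(p)
f=lambda q:((proj(s,q)-[170,150])*4).round(0)
print('grip',f([.463,.2158,.009]),'tips',f(p+[0,.025,-.022]),f(p+[0,-.025,-.022]),'tip rod',f([.597,.2143,.004]))
t=snap('top'); print(proj(t,[.463,.2158,.009]),proj(t,p))
E
```

```text
[0.4615918  0.21768771 0.05052847]
grip [248. 279.] tips [242. 227.] [243. 270.] tip rod [476. 271.]
[240.67877949 316.13403127] [235.41287022 319.82988149]
```

```bash
python3 - <<'E'
from h import *
s=snap('side'); t=snap('top'); print(ctrl.get_obs()['ee_pos'])
a=cv2.resize(s['pixels'][170:250,190:270],None,fx=5,fy=5);b=cv2.resize(t['pixels'][270:350,200:280],None,fx=5,fy=5)
cv2.imwrite('pics/g2.png',np.hstack([a,b]))
E
```

```text
[0.46219486 0.21801655 0.05147462]
```

View pics/g2.png

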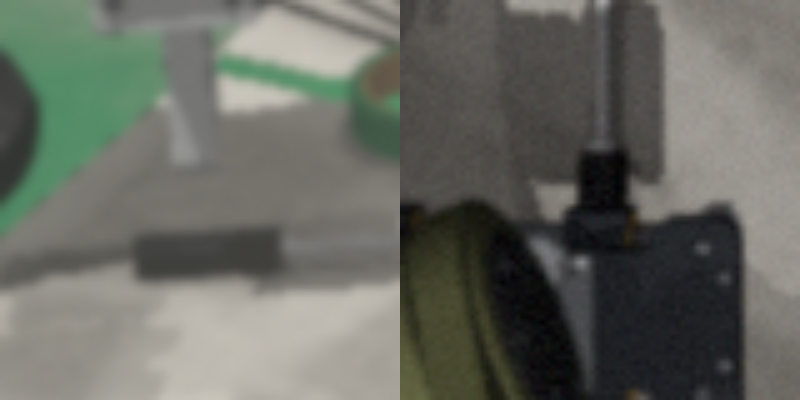

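```bash
python3 - <<'E'
from h import *
s=snap('side'); p=ctrl.get_obs()['ee_pos']; print(p)
f=lambda q:proj(s,q).round(1)
for n,d in dict(bodynear=[0,-.0885,.075],bodynearL=[-.0375,-.0885,.075],bodynearR=[.0375,-.0885,.075],neartip=[0,-.03,-.022],fartip=[0,.03,-.022],nearxtip=[-.025,0,-.022],farxtip=[.025,0,-.022],).items(): print(n,f(p+d))
E
```

```text
[0.4620853  0.21795701 0.05127232]
bodynear [227.2 193. ]
bodynearL [209.3 194.2]
bodynearR [245.  191.9]
neartip [230.9 218.4]
fartip [230.7 205.5]
nearxtip [220.  212.5]
farxtip [241.6 211. ]
```

```bash
python3 - <<'E'
from h import *
t=snap('top'); s=snap('side'); p=ctrl.get_obs()['ee_pos']
for dz in (0.075,.095,.115,.135,.155,.2): print(dz,proj(t,p+[.0375,-.0885,dz]).round(1))
print('seen corner 268,313; side near-bottom edge 225,176')
P,e=tri(t,(268,313),s,(239,176)); print(P,e)
cv2.imwrite('pics/g3.png',np.hstack([cv2.resize(s['pixels'][60:260,130:290],None,fx=3,fy=3)[:,:400],cv2.resize(t['pixels'][270:390,180:300],None,fx=3,fy=5)[:600,:360]]))
E
```

```text
0.075 [274.1 304.7]
0.095 [272.6 306.1]
0.115 [271.  307.5]
0.135 [269.3 309. ]
0.155 [267.5 310.5]
0.2 [263.2 314.4]
seen corner 268,313; side near-bottom edge 225,176
[0.48952692 0.13528682 0.1616069 ] 0.00036117498529509375
```

View pics/g3.png

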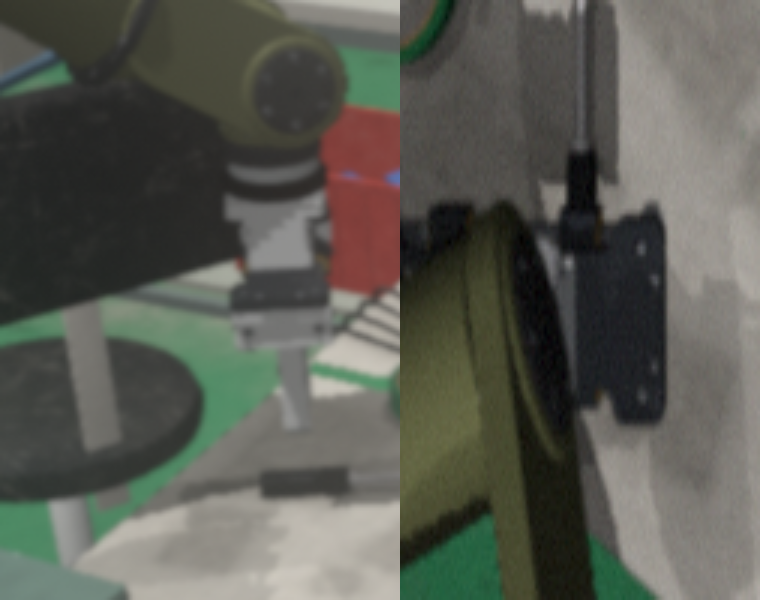

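In the tool's units: 0.012 m is 0.24.

```bash
cat > fin.py <<'E'
from h import *
s=snap('side'); g=cv2.cvtColor(s['pixels'],cv2.COLOR_BGR2GRAY); o=ctrl.get_obs()
print(o['time_s'],o['ee_pos'].round(4),o['force'].round(1)); np.set_printoptions(linewidth=220)
print(g[170:228:2,218:240:2].T)
E
python3 fin.py
echo '{"segments": [[0, 0, 0.24, 0, 0, 0], [0, 0, 0, 0, 0, 0], [0, 0, 0, 0, 0, 0]]}' > next.json && python3 -m crank next.json
python3 fin.py
```

```text
2.75 [0.4617 0.2178 0.0506] [-0.3  0.7  0.8]
[[115 117 135 136 130 125 122 125 124 125 125 117 120 123 122 119 117 112 111 115 114 113 111  97  70  68  66  71 119]
 [116 117 135 138 130 126 124 125 125 126 130 120 121 122 119 115 112 111 113 116 114 115 113  93  68  66  64  66 112]
 [116 117 135 131 123 124 119 116 124 137 160 133 123 121 116 114 113 113 114 117 115 117 114  93  68  66  62  66 117]
 [116 117 135 126 117 117 116 115 118 128 143 141 139 137 133 136 131 114 114 117 115 117 116  94  68  66  63  68 122]
 [116 120 138 125 117 116 116 117 117 117 121 129 135 142 146 148 139 111 114 116 115 116 116  92  70  68  63  68 126]
 [116 124 141 124 116 117 117 117 117 117 117 118 119 124 134 142 133 110 114 115 114 117 116  91  70  68  64  69 128]
 [116 124 139 114 107 113 115 113 112 114 117 118 117 118 119 122 116 107 115 114 115 116 114  89  70  68  63  73 130]
 [115 124 136 116 116 127 119 112 119 117 118 113 111 114 114 116 111 109 117 115 116 116 112  86  69  69  64  79 136]
 [101 122 134 126 144 154 128 140 180 179 172 140 115 114 113 113 113 112 116 115 114 115 110  84  67  
[... 1043 characters left out ...]
117 135 142 122 117 117 117 117 117 117 117 119 125 132 138 139 123 111 117 115  91  70  68  64  69 129]
 [111 127 118 117 136 142 118 114 113 112 113 116 117 118 117 118 119 121 122 111 112 117 114  87  69  68  64  72 130]
 [118 130 117 117 134 139 117 124 127 122 118 110 109 106 108 113 115 118 119 109 113 115 110  82  69  67  63  79 136]
 [120 130 108 105 122 136 123 144 184 187 179 142 113 112 110 112 113 114 115 112 113 115 109  80  66  65  63  80 135]
 [120 129  94  88 118 133 122 135 185 196 195 156 117 114 114 113 114 113 114 114 113 114 109  78  64  63  63  72 116]
 [121 128 108 105 118 131 122 125 176 197 195 154 117 113 113 113 114 113 114 115 115 116 107  73  63  63  63  69 106]]
```

In the tool's units: 0.005 m is 0.1, -0.002 m is -0.04.

```bash
echo '{"segments": [[-0.02, -0.04, 0.1, 0, 0, 0], [0, 0, 0.1, 0, 0, 0], [0, 0, 0, 0, 0, 0], [0, 0, 0, 0, 0, 0]]}' > next.json && python3 -m crank next.json
python3 fin.py; echo '{"segments": [[0, 0, 0, 0, 0, 0], [0, 0, 0, 0, 0, 0], [0, 0, 0, 0, 0, 0], [0, 0, 0, 0, 0, 0], [0, 0, 0, 0, 0, 0], [0, 0, 0, 0, 0, 0]]}' > next.json && python3 -m crank next.json 0.01 15
```

```text
time_s: 3.5
ee_pos: [0.4623, 0.2155, 0.0277]
eef_rot: [-3.141, -0.0, 3.124]
force: [0.2, 0.4, 0.3]
grip_width: 0.0499
grip_force: 0.0
3.55 [0.4624 0.2156 0.0279] [0.5 1.2 1. ]
[[ 64  61  94 134 128 116 116 121 125 125 126 119 120 124 121 119 116 111 111 115 114 114 111  96  69  68  65  71 119]
 [ 62  60  92 133 127 116 116 123 123 125 137 132 122 121 119 115 113 111 113 116 114 115 112  92  67  67  64  65 113]
 [ 63  61  93 132 126 116 116 123 122 134 161 134 120 119 117 114 112 113 114 117 115 117 115  91  67  66  64  67 117]
 [ 62  61 100 136 125 117 117 123 126 124 134 126 120 121 133 131 126 122 119 125 120 118 116  92  68  66  63  67 121]
 [ 61  63 109 140 124 116 117 125 127 118 118 117 117 119 126 132 137 142 143 147 140 126 114  91  68  67  63  68 125]
 [ 62  62 108 137 123 117 118 134 127 117 118 118 117 118 118 119 122 130 140 144 146 128 111  91  69  67  64  69 128]
 [ 66  65 103 122 120 117 118 136 127 117 118 117 117 118 118 118 118 119 122 126 133 119 109  87  69  68  64  73 130]
 [ 66  66 103 118 119 117 118 134 126 117 116 107 104 107 113 117 116 117 117 118 121 111 106  82  69  68  64  79 135]
 [ 64  70 106 117 116 113 118 138 165 172 167 138 109 105 106 107 108 111 114 115 118 112 107  79  68  67  63  79 121]
 [ 64  72 108 116 104  94 116 141 181 196 195 168 122 114 113 113 114 113 115 114 114 114 110  77  64  63  63  70  96]
 [ 62  73 109 117 103  92 117 143 183 197 196 176 124 114 114 114 114 113 115 116 115 116 107  74  63  63  64  69  92]]
time_s: 4.15
ee_pos: [0.4624, 0.2155, 0.0279]
eef_rot: [3.142, 0.0, 3.124]
force: [-0.2, 0.0, 0.1]
grip_width: 0.0105
grip_force: 0.0
```

The fingers closed on nothing. Both cameras put the gripper about 35 mm higher than the reported z, so I'll open and descend further in small steps, watching the force.

```bash
echo '{"segments": [[0, 0, 0, 0, 0, 0], [0, 0, 0, 0, 0, 0], [0, 0, 0, 0, 0, 0], [0, 0, 0, 0, 0, 0], [0, 0, 0.1, 0, 0, 0], [0, 0, 0.1, 0, 0, 0], [0, 0, 0.1, 0, 0, 0], [0, 0, 0, 0, 0, 0]]}' > next.json && python3 -m crank next.json 0.05
python3 - <<'E'
from h import *
s=snap('side'); g=cv2.cvtColor(s['pixels'],cv2.COLOR_BGR2GRAY); print(g[200:232,222:236:2].T); print('tip row if on table',proj(s,[.462,.1905,0]),proj(s,[.462,.2405,0]))
print(ctrl.get_obs()['ee_pos'])
E
```

```text
time_s: 4.95
ee_pos: [0.4619, 0.2154, 0.0119]
eef_rot: [-3.141, -0.001, 3.124]
force: [0.0, -1.1, -0.2]
grip_width: 0.0501
grip_force: 0.0
[[113 112 112 112 112 113 114 117 117 116 115 115 117 117 114 107  90  73
   66  66  66  64  63  63  66  85 116 141 153 160 164 165]
 [115 114 115 116 116 117 119 122 123 124 121 121 121 121 117 109  92  76
   69  67  66  64  63  63  67  89 120 143 153 158 160 161]
 [118 118 118 118 119 121 126 132 139 144 144 142 141 140 137 133 125 116
  104  90  75  66  63  63  68  91 123 143 155 165 172 172]
 [118 118 118 118 118 118 119 122 129 133 136 140 143 146 147 147 147 142
  128 106  83  68  63  64  68  92 126 149 162 173 178 177]
 [118 119 118 118 118 118 118 119 119 119 120 123 126 130 133 134 135 134
  123 102  81  68  64  64  73  97 130 153 167 174 178 178]
 [114 116 116 115 114 114 114 115 117 118 119 119 120 120 120 120 121 118
  109  94  77  67  64  65  79 106 132 147 155 166 176 178]
 [105 105 106 105 104 105 105 107 110 113 115 117 118 116 113 108 104  99
   93  83  72  64  62  65  79 101 114 119 130 152 166 167]]
tip row if on table [231.92436228 228.65125709] [231.73627487 217.68178322]
[0.46214675 0.21547345 0.01236907]
```

In the tool's units: 0.005 m is 0.1, 0.004 m is 0.08.

```bash
echo '{"segments": [[0, 0, 0.1, 0, 0, 0], [0, 0, 0.1, 0, 0, 0], [0, 0, 0.08, 0, 0, 0], [0, 0, 0, 0, 0, 0]]}' > next.json && python3 -m crank next.json 0.05
echo '{"segments": [[0, 0, 0.06, 0, 0, 0], [0, 0, 0, 0, 0, 0]]}' > next.json && python3 -m crank next.json
python3 - <<'E'
from h import *
s=snap('side'); g=cv2.cvtColor(s['pixels'],cv2.COLOR_BGR2GRAY); print(g[212:236,218:242:2].T)
print(ctrl.get_obs()['ee_pos'],ctrl.get_obs()['force'])
E
```

```text
time_s: 5.4
ee_pos: [0.462, 0.2154, -0.0018]
eef_rot: [-3.141, -0.001, 3.124]
force: [0.7, 1.3, -0.4]
grip_width: 0.0503
grip_force: 0.0
time_s: 5.6
ee_pos: [0.4623, 0.2155, -0.0044]
eef_rot: [-3.141, -0.0, 3.124]
force: [-1.0, -1.0, 0.1]
grip_width: 0.05
grip_force: 0.0
[[113 112 108 100  85  70  64  65  67  65  63  64  70  88 118 143 155 161
  159 153 150 151 152 153]
 [114 114 109  97  81  67  63  65  66  64  63  62  65  81 113 139 152 156
  156 154 155 156 157 158]
 [116 116 112 101  83  69  65  65  65  64  62  62  66  84 116 141 153 159
  160 162 164 162 161 161]
 [119 119 115 104  86  73  68  68  67  65  63  63  68  88 121 143 154 160
  161 161 163 163 162 162]
 [130 130 130 126 120 115 111 106 102  98  96  93  89  99 125 144 153 158
  160 159 160 161 162 162]
 [121 123 126 130 134 138 141 142 142 142 142 137 127 121 131 146 159 169
  170 166 163 162 163 163]
 [119 119 119 120 121 123 126 131 136 140 142 139 129 124 135 149 155 154
  154 157 160 161 164 169]
 [119 119 119 119 119 118 119 120 121 123 124 122 117 120 135 141 133 121
  124 136 139 145 163 178]
 [108 107 108 108 106 106 109 111 113 115 115 112 108 107 112 115 112 110
  112 112 113 129 160 180]
 [109 106 101  91  79  73  73  74  75  77  78  79  81  85  92 100 105 107
  109 112 115 133 162 180]
 [112 108 100  87  72  64  62  62  62  62  63  64  69  79  90  99 104 107
  109 112 117 133 161 179]
 [113 108 100  87  72  64  62  62  62  63  63  64  70  81  94 101 105 108
  110 113 117 135 162 178]]
[ 0.4623489   0.21553386 -0.00424699] [-0.32223712 -0.1174502   0.04368359]
```

In the tool's units: -0.004 m is -0.08, 0.003 m is 0.06.

```bash
echo '{"segments": [[-0.08, 0, 0.06, 0, 0, 0], [0, 0, 0.04, 0, 0, 0], [0, 0, 0, 0, 0, 0]]}' > next.json && python3 -m crank next.json 0.05
echo '{"segments": [[0, 0, 0, 0, 0, 0], [0, 0, 0, 0, 0, 0], [0, 0, 0, 0, 0, 0], [0, 0, 0, 0, 0, 0], [0, 0, 0, 0, 0, 0], [0, 0, 0, 0, 0, 0]]}' > next.json && python3 -m crank next.json 0.008 25
```

```text
time_s: 5.95
ee_pos: [0.4663, 0.2154, -0.0095]
eef_rot: [-3.141, -0.0, 3.124]
force: [-1.0, -0.2, 0.2]
grip_width: 0.0497
grip_force: 0.0
time_s: 6.55
ee_pos: [0.4664, 0.2155, -0.0091]
eef_rot: [3.142, 0.0, 3.124]
force: [-1.4, 0.2, 1.7]
grip_width: 0.0177
grip_force: 25.0
```

The bar is grasped: opening 17.7 mm at 25 N. I'll lift it, turn it and carry it over.

In the tool's units: -0.03 m is -0.6, -0.025 m is -0.5, -0.11 rad / 3.1416 = -0.035.

```bash
echo '{"segments": [[0, 0, -0.2, 0, 0, 0], [0, 0, -0.5, 0, 0, 0], [0, 0, -0.6, 0, 0, -0.035], [0, 0, -0.5, 0, 0, -0.035], [0, 0, 0, 0, 0, -0.035], [0, 0, 0, 0, 0, -0.035], [0, 0, 0, 0, 0, 0]]}' > next.json && python3 -m crank next.json
python3 go.py .474 -.146 .08 3.564
```

```text
time_s: 7.25
ee_pos: [0.4664, 0.2155, 0.0815]
eef_rot: [-3.142, 0.0, -2.718]
force: [-0.6, -0.2, -1.3]
grip_width: 0.0177
grip_force: 25.0
t 7.25 pos [0.4664 0.2155 0.0815] rot [-3.142  0.    -2.718] q [ 0.36  0.34  1.74 -0.    1.06 -1.63]
rotvec [-0.      0.0005  0.0016] d(after turn) [ 0.1412 -0.3329  0.0015] d(now) [ 0.1418 -0.3326  0.0015]
```

In the tool's units: -0.037 m is -0.74, -0.031 m is -0.62.

```bash
echo '{"segments": [[0.2, -0.48, 0, 0, 0, 0], [0.32, -0.74, 0, 0, 0, 0], [0.32, -0.74, 0, 0, 0, 0], [0.32, -0.74, 0, 0, 0, 0], [0.32, -0.74, 0, 0, 0, 0], [0.32, -0.74, 0, 0, 0, 0], [0.32, -0.74, 0, 0, 0, 0], [0.32, -0.74, 0, 0, 0, 0], [0.26, -0.62, 0, 0, 0, 0], [0.14, -0.38, 0, 0, 0, 0]]}' > next.json && python3 -m crank next.json
echo '{"segments": [[0, 0, 0, 0, 0, 0]]}' > next.json && python3 -m crank next.json
python3 go.py .474 -.146 .08 3.564
python3 - <<'E'
from h import *
t=snap('top'); s=snap('side')
for n,c in (('top',t),('side',s)):
    print(n,'pred tip',proj(c,[.594,-.092,.098]).round(1),'grip',proj(c,[.471,-.147,.098]).round(1),'axis',proj(c,[.6293,-.0723,.066]).round(1))
x=int(proj(t,[.594,-.092,.098])[0]);
a=t['pixels'][190:290,345:445];b=s['pixels'][225:325,225:345]
cv2.imwrite('pics/ins.png',np.hstack([cv2.resize(a,(400,400),interpolation=cv2.INTER_CUBIC),cv2.resize(b,(400,333),interpolation=cv2.INTER_CUBIC)[:333] if 0 else cv2.copyMakeBorder(cv2.resize(b,(400,333),interpolation=cv2.INTER_CUBIC),0,67,0,0,0)]))
E
```

```text
time_s: 8.25
ee_pos: [0.473, -0.1487, 0.0811]
eef_rot: [-3.141, -0.0, -2.725]
force: [-0.3, -0.0, -1.0]
grip_width: 0.0178
grip_force: 25.0
time_s: 8.35
ee_pos: [0.4732, -0.1485, 0.081]
eef_rot: [-3.141, -0.0, -2.725]
force: [0.5, -0.2, -0.5]
grip_width: 0.0175
grip_force: 25.0
t 8.35 pos [ 0.4732 -0.1485  0.081 ] rot [-3.141 -0.    -2.725] q [-0.38  0.3   1.79 -0.    1.05 -2.36]
rotvec [-0.0002 -0.0001 -0.0062] d(after turn) [-0.0018  0.0019  0.001 ] d(now) [-0.0018  0.0019  0.001 ]
top pred tip [393.6 249.8] grip [424.8 315.3] axis [380.6 231.9]
side pred tip [300.5 258.3] grip [234.1 281.4] axis [318.1 264.8]
```

View pics/ins.png

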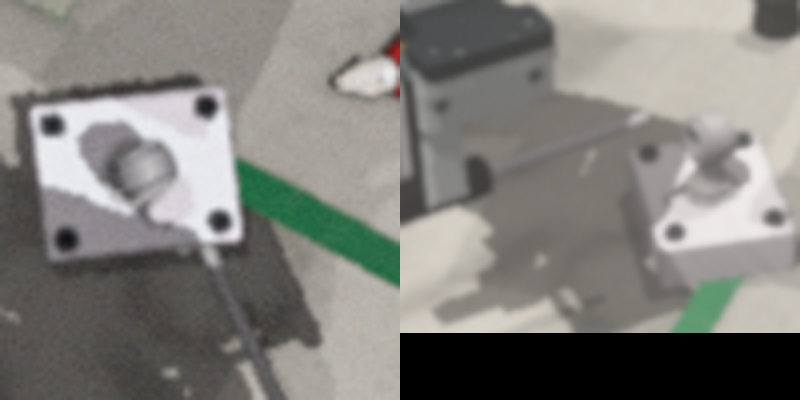

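The picture shows the rod tip at top px (395.5,250) and side px (299.4,260.4), just short of the eye and above it, as predicted. I'll triangulate it, along with the rod line.

```bash
python3 - <<'E'
from h import *
t=snap('top'); s=snap('side')
print('tip',tri(t,(395.5,250.2),s,(299.4,260.4)))
# rod at top crop (265,380) -> and side crop (500,170)
a=onz(t,345+265/4,190+380/4,.098); b=onz(t,395.5,250.2,.098); d=b-a; print('yaw',np.arctan2(d[1],d[0]),a)
gt=cv2.cvtColor(t['pixels'],cv2.COLOR_BGR2GRAY); gs=cv2.cvtColor(s['pixels'],cv2.COLOR_BGR2GRAY)
print(gt[240:262:1,386:408]); print(gs[252:270,288:308])
E
```

```text
tip (array([ 0.59237899, -0.09581004,  0.09607423]), np.float64(0.0016150087619713942))
yaw 0.3999619724276565 [ 0.52787746 -0.12320841  0.098     ]
[[209 213 210 215 212 211 213 225 231 232 233 234 233 232 234 234 235 222
  170 102  82  82]
 [217 215 215 214 213 212 216 222 231 233 233 232 226 223 221 231 232 225
  175 101  72  78]
 [216 213 217 214 213 212 216 226 231 232 231 208 181 163 170 190 218 226
  183 110  67  70]
 [217 213 216 215 214 215 222 228 232 231 214 165 109  87  94 119 179 215
  187 123  70  70]
 [208 209 210 214 215 225 231 231 233 229 199 125  75  53  54  66 137 201
  205 139  78  73]
 [170 188 204 209 214 229 232 233 234 229 190 116  63  49  45  55 114 197
  210 148  81  72]
 [124 146 167 176 190 210 226 232 234 232 212 154  88  59  56  78 130 205
  212 151  76  72]
 [120 129 136 137 151 174 195 219 232 233 229 196 139  96 102 132 179 217
  212 149  80  79]
 [133 132 134 137 136 141 155 182 217 233 234 224 196 166 171 193 218 226
  198 126  76  75]
 [137 140 137 136 130 132 129 156 196 227 230 229 222 202 200 207 212 212
  169 102  69  77]
 [135 136 130 127 125
[... 1926 characters left out ...]
 132 134
  137 146]
 [126 124 123 121 121 127 133 134 130 125 122 123 123 123 124 124 124 125
  126 129]
 [122 119 117 115 115 117 120 121 120 120 121 122 123 124 124 123 123 123
  123 124]
 [115 114 113 114 115 116 118 120 121 121 122 122 123 124 123 123 123 123
  123 124]
 [114 115 116 117 118 120 121 121 121 122 122 123 123 123 122 122 123 123
  124 123]
 [117 119 120 120 120 121 121 120 121 121 121 121 122 122 122 122 123 124
  124 124]
 [121 121 121 121 120 121 120 120 120 118 117 116 116 118 122 125 127 129
  130 130]
 [122 121 121 121 120 121 121 120 117 111 105 103 104 110 122 132 138 141
  143 143]
 [122 121 121 121 121 123 125 124 114 101  90  86  89 101 121 139 148 151
  152 152]]
```

The manual's scale: shifts go in shares of 50 mm and turns go in shares of 180 degrees. Converting my numbers, 0.015 m is 0.3, 0.01 m is 0.2.

```bash
echo '{"segments": [[0, 0, 0.2, 0, 0, 0], [0, 0, 0.3, 0, 0, 0], [0, 0, 0.13, 0, 0, 0], [0, 0, 0, 0, 0, 0]]}' > next.json && python3 -m crank next.json
echo '{"segments": [[-0.2, 0.02, 0, 0, 0, 0], [-0.2, 0.02, 0, 0, 0, 0], [-0.1, 0, 0, 0, 0, 0], [0, 0, 0, 0, 0, 0]]}' > next.json && python3 -m crank next.json
python3 - <<'E'
from h import *
t=snap('top'); s=snap('side'); o=ctrl.get_obs(); p=o['ee_pos'];yw=o['eef_rot'][2]+np.pi
tip=np.array([p[0]+.1316*np.cos(yw),p[1]+.1316*np.sin(yw),p[2]+.0165]); C=np.array([.6293,-.0723,.066])
print(tip, tip-C, proj(t,tip),proj(s,tip),proj(s,C),o['force'])
gs=cv2.cvtColor(s['pixels'],cv2.COLOR_BGR2GRAY); print(gs[254:282,292:326])
E
```

```text
time_s: 8.95
ee_pos: [0.4728, -0.1458, 0.0483]
eef_rot: [3.14, -0.001, -2.719]
force: [0.5, -1.0, -1.5]
grip_width: 0.0176
grip_force: 25.0
time_s: 9.35
ee_pos: [0.4961, -0.134, 0.0495]
eef_rot: [-3.141, 0.0, -2.719]
force: [0.2, -0.0, -1.6]
grip_width: 0.0176
grip_force: 25.0
[ 0.61534873 -0.08033705  0.06585575] [-0.01395127 -0.00803705 -0.00014425] [384.95310858 239.02017182] [311.33428137 267.84473578] [318.05182198 264.78632193] [ 0.40713261  0.38974722 -1.81700602]
[[144 152 159 169 180 187 193 195 196 196 196 195 195 195 194 194 194 194
  194 194 194 195 195 195 195 196 196 197 197 197 197 197 197 197]
 [127 131 136 145 157 170 180 184 185 186 189 192 193 193 194 194 193 193
  193 193 193 194 194 195 195 195 196 197 197 197 197 197 197 196]
 [122 123 125 129 136 146 154 158 159 162 170 179 183 187 191 192 193 193
  192 192 193 193 194 194 195 195 194 194 195 196 196 196 196 195]
 [121 121 122 123 125 128 132 133 134 137 145 153 160 170 179 184 185 187
  187 189 191 192 193 193 193 192 191 191 192 195 195 195 194 195]
 [121 121 122 122 123 124 124 125 125 126 129 132 136 146 15
[... 2624 characters left out ...]
 110 113 123 136 147 151 153 153 153 154 154 154 155 155 155 153 148
  139 128 118 117 127 132 126 119 117 115 113 114 118 127 135 143]
 [113 112 113 121 134 146 152 154 154 153 153 153 153 154 154 154 151 140
  128 116 112 118 136 146 141 132 127 124 120 118 120 124 129 136]
 [117 115 113 118 131 143 151 153 154 154 153 153 153 153 153 152 145 133
  120 117 122 132 147 158 157 150 145 141 136 132 134 135 132 133]
 [117 115 112 115 126 140 149 152 154 154 153 152 153 153 152 148 138 124
  116 125 140 152 162 168 168 164 160 155 152 151 154 152 144 143]
 [116 113 111 112 121 135 146 152 154 153 153 152 152 151 148 141 129 116
  112 124 144 160 168 172 174 172 169 166 162 160 160 158 157 164]]
```

In the tool's units: -0.004 m is -0.08, -0.002 m is -0.04.

```bash
echo '{"segments": [[0, 0, -0.04, 0, 0, 0], [-0.08, 0.01, 0, 0, 0, 0], [-0.08, 0.01, 0, 0, 0, 0], [0, 0, 0, 0, 0, 0]]}' > next.json && python3 -m crank next.json
echo '{"segments": [[-0.08, 0.01, 0, 0, 0, 0], [-0.08, 0.01, 0, 0, 0, 0], [0, 0, 0, 0, 0, 0]]}' > next.json && python3 -m crank next.json
echo '{"segments": [[-0.08, 0.01, 0, 0, 0, 0], [-0.08, 0.01, 0, 0, 0, 0], [0, 0, 0, 0, 0, 0]]}' > next.json && python3 -m crank next.json
```

```text
time_s: 9.85
ee_pos: [0.5026, -0.13, 0.0514]
eef_rot: [-3.141, 0.0, -2.719]
force: [0.4, 0.6, -1.5]
grip_width: 0.0174
grip_force: 25.0
time_s: 10.15
ee_pos: [0.5094, -0.1257, 0.0513]
eef_rot: [3.142, -0.0, -2.719]
force: [1.2, -0.4, -1.6]
grip_width: 0.0179
grip_force: 25.0
time_s: 10.45
ee_pos: [0.5164, -0.1216, 0.0513]
eef_rot: [-3.141, 0.0, -2.719]
force: [1.5, 0.9, -2.5]
grip_width: 0.0179
grip_force: 25.0
```

In the tool's units: -0.004 m is -0.08, 0.0005 m is 0.01.

```bash
echo '{"segments": [[-0.08, 0.01, 0, 0, 0, 0], [-0.08, 0.01, 0, 0, 0, 0], [-0.08, 0.01, 0, 0, 0, 0], [0, 0, 0, 0, 0, 0]]}' > next.json && python3 -m crank next.json
echo '{"segments": [[-0.12, 0.014, 0, 0, 0, 0], [-0.12, 0.014, 0, 0, 0, 0], [-0.08, 0.01, 0, 0, 0, 0], [0, 0, 0, 0, 0, 0]]}' > next.json && python3 -m crank next.json
python3 - <<'E'
from h import *
o=ctrl.get_obs(); print(o['ee_pos'],o['eef_rot'],o['force'],o['moment'],o['qpos'].round(2))
g=cv2.cvtColor(snap('top')['pixels'],cv2.COLOR_BGR2GRAY); print(g[210:250,362:402:1][::2,::2])
g=snap('top')['pixels'][195:265,340:420]; cv2.imwrite('pics/in2.png',cv2.resize(np.hstack([g,snap('side')['pixels'][230:300,270:350]]),None,fx=4.5,fy=4.5,interpolation=cv2.INTER_CUBIC))
E
```

```text
time_s: 10.85
ee_pos: [0.5267, -0.1153, 0.0513]
eef_rot: [-3.141, 0.0, -2.719]
force: [2.1, -2.1, -2.4]
grip_width: 0.0177
grip_force: 25.0
time_s: 11.25
ee_pos: [0.5408, -0.107, 0.0514]
eef_rot: [-3.141, 0.001, -2.719]
force: [2.7, -2.2, -3.1]
grip_width: 0.0179
grip_force: 25.1
[ 0.54077738 -0.10704128  0.05139108] [-3.14112830e+00  6.53516566e-04 -2.71916412e+00] [ 2.74551073 -2.2016896  -3.09426012] [-0.46976753 -0.46793168 -0.32522742] [-0.26  0.45  1.65  0.    1.03 -2.26]
[[116 134 140 141 137 124 107 108  94  91 112  82  74  66  60  61  77 134
  138 140]
 [ 67  75  90  76  71  67  63  66  66  81  74  87 104 122 133 150 157 173
  187 180]
 [ 80  73  71  85 107 143 138 157 182 188 189 200 206 217 214 211 133  88
  134 201]
 [134 135 132 134 128 143 171 199 216 216 218 217 220 218 221 211  85  38
   56 181]
 [143 144 143 146 128 158 157 159 228 227 221 218 216 219 212 172  79  42
   62 131]
 [142 148 144 148 139 108 104 118 185 233 232 229 222 210 151 103 100  89
  122 135]
 [124 143 148 139 142 120  94  98 149 232 235 235 235 198 108 100 105 116
  135 136]
 [137 144 142 135 139 
[... 383 characters left out ...]
 139 142
  139 139]
 [141 144 145 143 126  89  66  81  88  97  95  81  80  77 103 129 141 136
  139 135]
 [149 147 149 150 133  93  70  75  79  86  89  83  85  89 104 113 133 137
  134 136]
 [144 145 145 140 138 107  93  68  69  76  77  72  90 102 101 104 131 135
  137 132]
 [146 140 140 141 142 128 105  93  75  70  82  86  92 104 105 100 132 133
  137 136]
 [144 148 141 147 141 139 142 132 110  92  84  98  90 102 101 108 130 133
   99  88]
 [149 149 147 144 143 142 145 144 137 118  92  94  90  99 102 130 137 114
   44  25]
 [116 139 145 142 143 141 139 141 140 140 118  92  96  93 128 136 140 118
   48  26]
 [ 37 108 147 143 143 142 141 143 142 139 135 117  94  94 119 138 141 136
  110 102]]
```

View pics/in2.png

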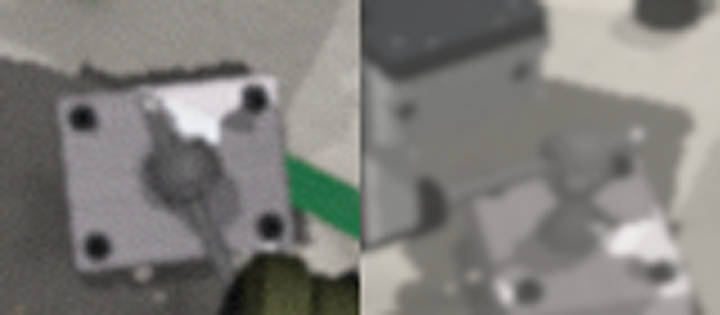

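The rod is through: its tip shows past the eye at (150,100) in the top half and (637,133) in the side half. I'll relieve the small side load, then check torque about the eye axis.

```bash
cat > tq.py <<'E'
from station import ctrl
import numpy as np
o=ctrl.get_obs(); p=o['ee_pos']; C=np.array([.6293,-.0723]); r=p[:2]-C; F=o['force'];M=o['moment']
yw=o['eef_rot'][2]; yw=(yw+2*np.pi)%(2*np.pi)-np.pi
print('t %.2f R %.4f ang %.3f baryaw %.3f | F along %.2f left %.2f z %.2f Mz %.3f | Tz(eye axis) %.3f q6 %.2f'%(o['time_s'],np.hypot(*r),np.arctan2(-r[1],-r[0]),yw,F[0]*np.cos(yw)+F[1]*np.sin(yw),-F[0]*np.sin(yw)+F[1]*np.cos(yw),F[2],M[2],r[0]*F[1]-r[1]*F[0]+M[2],o['qpos'][5]))
E
echo '{"segments": [[0, -0.02, 0.01, 0, 0, 0], [0, 0, 0, 0, 0, 0]]}' > next.json && python3 -m crank next.json >/dev/null; python3 tq.py
echo '{"segments": [[0, -0.02, 0.01, 0, 0, 0], [0, 0, 0, 0, 0, 0]]}' > next.json && python3 -m crank next.json>/dev/null; python3 tq.py
```

```text
t 11.60 R 0.0958 ang 0.384 baryaw 0.422 | F along 1.95 left -1.61 z -2.77 Mz -0.185 | Tz(eye axis) -0.037 q6 -2.26
t 11.80 R 0.0959 ang 0.393 baryaw 0.422 | F along 0.30 left -0.23 z -2.80 Mz 0.028 | Tz(eye axis) 0.049 q6 -2.26
```

In the tool's units: 0.0038 m is 0.076, -0.0001 m is -0.002, 0.04 rad / 3.1416 = 0.0127.

```bash
echo '{"segments": [[-0.002, 0.076, 0, 0, 0, 0.0127], [-0.002, 0.076, 0, 0, 0, 0.0127], [-0.002, 0.076, 0, 0, 0, 0.0127], [-0.002, 0.076, 0, 0, 0, 0.0127], [0, 0, 0, 0, 0, 0]]}' > next.json && python3 -m crank next.json>/dev/null; python3 tq.py
echo '{"segments": [[-0.002, 0.076, 0, 0, 0, 0.0127], [-0.002, 0.076, 0, 0, 0, 0.0127], [-0.002, 0.076, 0, 0, 0, 0.0127], [0, 0, 0, 0, 0, 0]]}' > next.json && python3 -m crank next.json>/dev/null; python3 tq.py
echo '{"segments": [[-0.002, 0.076, 0, 0, 0, 0.0127], [-0.002, 0.076, 0, 0, 0, 0.0127], [-0.002, 0.076, 0, 0, 0, 0.0127], [0, 0, 0, 0, 0, 0]]}' > next.json && python3 -m crank next.json>/dev/null; python3 tq.py
```

```text
t 12.30 R 0.0963 ang 0.234 baryaw 0.262 | F along -1.76 left -2.65 z -1.31 Mz -0.219 | Tz(eye axis) 0.041 q6 -2.07
t 12.70 R 0.0965 ang 0.118 baryaw 0.143 | F along -2.41 left -2.59 z -1.50 Mz -0.237 | Tz(eye axis) 0.019 q6 -1.94
t 13.10 R 0.0966 ang 0.001 baryaw 0.023 | F along -1.61 left -5.08 z -1.50 Mz -0.310 | Tz(eye axis) 0.184 q6 -1.80
```

In the tool's units: -0.0015 m is -0.03.

```bash
echo '{"segments": [[0, -0.03, 0, 0, 0, 0], [0, 0, 0, 0, 0, 0]]}' > next.json && python3 -m crank next.json>/dev/null; python3 tq.py;echo '{"segments": [[0, 0, 0, 0, 0, 0]]}' > next.json && python3 -m crank next.json>/dev/null; python3 tq.py
echo '{"segments": [[0, 0.06, 0, 0, 0, 0.0095], [0, 0.06, 0, 0, 0, 0.0095], [0, 0, 0, 0, 0, 0]]}' > next.json && python3 -m crank next.json>/dev/null; python3 tq.py; echo '{"segments": [[0, 0, 0, 0, 0, 0]]}' > next.json && python3 -m crank next.json>/dev/null; python3 tq.py
```

```text
t 13.30 R 0.0965 ang 0.017 baryaw 0.024 | F along -1.55 left -0.97 z -2.19 Mz -0.113 | Tz(eye axis) -0.018 q6 -1.80
t 13.40 R 0.0965 ang 0.016 baryaw 0.023 | F along -1.23 left -1.12 z -1.73 Mz -0.158 | Tz(eye axis) -0.050 q6 -1.80
t 13.70 R 0.0965 ang -0.049 baryaw -0.038 | F along -1.98 left -2.50 z -1.84 Mz -0.216 | Tz(eye axis) 0.027 q6 -1.73
t 13.80 R 0.0966 ang -0.047 baryaw -0.036 | F along -0.70 left -2.85 z -2.26 Mz -0.163 | Tz(eye axis) 0.113 q6 -1.73
```

In the tool's units: 0.0027 m is 0.054, 0.03 rad / 3.1416 = 0.0095.

```bash
cat > tq.py <<'E'
from station import ctrl,eyes
import numpy as np, sys
n=int(sys.argv[1]) if len(sys.argv)>1 else 4
C=np.array([.6293,-.0723]); A=[]
for k in range(n):
    if k: eyes.camera('top')
    o=ctrl.get_obs(); r=o['ee_pos'][:2]-C; F=o['force'];M=o['moment']; yw=(o['eef_rot'][2]+2*np.pi)%(2*np.pi)-np.pi; c,s=np.cos(yw),np.sin(yw)
    A.append([np.hypot(*r),np.arctan2(-r[1],-r[0]),yw,F[0]*c+F[1]*s,-F[0]*s+F[1]*c,F[2],M[2],r[0]*F[1]-r[1]*F[0]+M[2]])
a=np.mean(A,0); print('t %.2f'%o['time_s'],'R %.4f ang %.3f yaw %.3f | along %.2f left %.2f z %.2f Mz %.3f | Tz %.3f'%tuple(a),'sd %.3f'%np.std([x[7] for x in A]))
E
python3 tq.py
echo '{"segments": [[0, 0.054, 0, 0, 0, 0.0095], [0, 0.054, 0, 0, 0, 0.0095], [0, 0, 0, 0, 0, 0]]}' > next.json && python3 -m crank next.json>/dev/null; python3 tq.py 
echo '{"segments": [[0, 0.054, 0, 0, 0, 0.0095], [0, 0.054, 0, 0, 0, 0.0095], [0, 0, 0, 0, 0, 0]]}' > next.json && python3 -m crank next.json>/dev/null; python3 tq.py 
```

```text
t 13.95 R 0.0966 ang -0.046 yaw -0.037 | along -1.03 left -2.32 z -1.95 Mz -0.188 | Tz 0.038 sd 0.079
t 14.40 R 0.0966 ang -0.103 yaw -0.097 | along 0.01 left -1.85 z -2.36 Mz -0.169 | Tz 0.010 sd 0.055
t 14.85 R 0.0967 ang -0.159 yaw -0.157 | along 1.14 left -1.63 z -2.65 Mz -0.113 | Tz 0.045 sd 0.062
```

In the tool's units: 0.0028 m is 0.056, 0.03 rad / 3.1416 = 0.0095.

```bash

echo '{"segments": [[0, 0.056, 0, 0, 0, 0.0095], [0, 0.056, 0, 0, 0, 0.0095], [0, 0.056, 0, 0, 0, 0.0095], [0, 0, 0, 0, 0, 0]]}' > next.json && python3 -m crank next.json>/dev/null; python3 tq.py 5
echo '{"segments": [[0, 0.056, 0, 0, 0, 0.0095], [0, 0.056, 0, 0, 0, 0.0095], [0, 0, 0, 0, 0, 0]]}' > next.json && python3 -m crank next.json>/dev/null; python3 tq.py 5
echo '{"segments": [[0, 0.056, 0, 0, 0, 0.0095], [0, 0.056, 0, 0, 0, 0.0095], [0, 0, 0, 0, 0, 0]]}' > next.json && python3 -m crank next.json>/dev/null; python3 tq.py 5
```

```text
t 15.45 R 0.0968 ang -0.246 yaw -0.247 | along 2.09 left -0.95 z -2.65 Mz -0.056 | Tz 0.036 sd 0.021
t 15.95 R 0.0969 ang -0.303 yaw -0.307 | along 3.15 left -0.93 z -2.53 Mz -0.053 | Tz 0.038 sd 0.018
t 16.45 R 0.0969 ang -0.361 yaw -0.367 | along 3.52 left -0.64 z -2.65 Mz -0.006 | Tz 0.058 sd 0.107
```

In the tool's units: 0.0028 m is 0.056, -0.0003 m is -0.006, 0.03 rad / 3.1416 = 0.0095.

```bash

echo '{"segments": [[-0.006, 0.056, 0, 0, 0, 0.0095], [-0.006, 0.056, 0, 0, 0, 0.0064], [0, 0, 0, 0, 0, 0]]}' > next.json && python3 -m crank next.json>/dev/null; python3 tq.py 5
echo '{"segments": [[-0.006, 0.056, 0, 0, 0, 0.0095], [-0.004, 0.04, 0, 0, 0, 0.0064], [0, 0, 0, 0, 0, 0]]}' > next.json && python3 -m crank next.json>/dev/null; python3 tq.py 5
echo '{"segments": [[-0.006, 0.056, 0, 0, 0, 0.0095], [-0.004, 0.04, 0, 0, 0, 0.0064], [0, 0, 0, 0, 0, 0]]}' > next.json && python3 -m crank next.json>/dev/null; python3 tq.py 5
```

```text
t 16.95 R 0.0967 ang -0.418 yaw -0.417 | along 0.87 left -2.03 z -2.19 Mz -0.145 | Tz 0.051 sd 0.029
t 17.45 R 0.0964 ang -0.469 yaw -0.467 | along -1.50 left -2.57 z -1.77 Mz -0.136 | Tz 0.112 sd 0.054
t 17.95 R 0.0958 ang -0.519 yaw -0.517 | along -3.54 left -2.33 z -1.64 Mz -0.155 | Tz 0.069 sd 0.038
```

In the tool's units: 0.0019 m is 0.038, 0.0018 m is 0.036, 0.02 rad / 3.1416 = 0.0064.

```bash

echo '{"segments": [[0, 0.036, 0, 0, 0, 0.0064], [0, 0.038, 0, 0, 0, 0.0064], [0, 0, 0, 0, 0, 0]]}' > next.json && python3 -m crank next.json>/dev/null; python3 tq.py 5
echo '{"segments": [[0, 0.036, 0, 0, 0, 0.0064], [0, 0.036, 0, 0, 0, 0.0064], [0, 0, 0, 0, 0, 0]]}' > next.json && python3 -m crank next.json>/dev/null; python3 tq.py 5
echo '{"segments": [[0, 0.036, 0, 0, 0, 0.0064], [0, 0.036, 0, 0, 0, 0.0064], [0, 0, 0, 0, 0, 0]]}' > next.json && python3 -m crank next.json>/dev/null; python3 tq.py 5
```

```text
t 18.45 R 0.0957 ang -0.559 yaw -0.558 | along -2.84 left -2.07 z -2.10 Mz -0.152 | Tz 0.047 sd 0.051
t 18.95 R 0.0957 ang -0.597 yaw -0.598 | along -2.25 left -1.53 z -2.35 Mz -0.126 | Tz 0.020 sd 0.027
t 19.45 R 0.0957 ang -0.635 yaw -0.638 | along -1.68 left -1.38 z -2.62 Mz -0.074 | Tz 0.058 sd 0.021
```

In the tool's units: 0.0019 m is 0.038, 0.001 m is 0.02, 0.02 rad / 3.1416 = 0.0064.

```bash

echo '{"segments": [[0, 0.038, 0, 0, 0, 0.0064], [0, 0.02, 0, 0, 0, 0.0032], [0, 0, 0, 0, 0, 0]]}' > next.json && python3 -m crank next.json>/dev/null; python3 tq.py 5
echo '{"segments": [[0, 0.038, 0, 0, 0, 0.0064], [0, 0.02, 0, 0, 0, 0.0032], [0, 0, 0, 0, 0, 0]]}' > next.json && python3 -m crank next.json>/dev/null; python3 tq.py 5
echo '{"segments": [[0, 0.038, 0, 0, 0, 0.0064], [0, 0.02, 0, 0, 0, 0.0032], [0, 0, 0, 0, 0, 0]]}' > next.json && python3 -m crank next.json>/dev/null; python3 tq.py 5
```

```text
t 19.95 R 0.0957 ang -0.664 yaw -0.668 | along -0.92 left -1.26 z -2.35 Mz -0.090 | Tz 0.030 sd 0.032
t 20.45 R 0.0957 ang -0.695 yaw -0.698 | along -0.35 left -1.33 z -2.75 Mz -0.075 | Tz 0.052 sd 0.033
t 20.95 R 0.0957 ang -0.725 yaw -0.728 | along -0.16 left -1.93 z -2.47 Mz -0.102 | Tz 0.082 sd 0.050
```

In the tool's units: 0.001 m is 0.02, 0.01 rad / 3.1416 = 0.0032.

```bash

echo '{"segments": [[0, 0.02, 0, 0, 0, 0.0032], [0, 0.02, 0, 0, 0, 0.0032], [0, 0, 0, 0, 0, 0]]}' > next.json && python3 -m crank next.json>/dev/null; python3 tq.py 5
echo '{"segments": [[0, 0.02, 0, 0, 0, 0.0032], [0, 0.02, 0, 0, 0, 0.0032], [0, 0, 0, 0, 0, 0]]}' > next.json && python3 -m crank next.json>/dev/null; python3 tq.py 5
python3 - <<'E'
from h import *
C=np.array([.6293,-.0723,.066]); t=snap('top'); g=cv2.cvtColor(t['pixels'],cv2.COLOR_BGR2GRAY)
print(proj(t,C)); print(g[218:246,366:396])
E
```

```text
t 21.45 R 0.0958 ang -0.745 yaw -0.748 | along -0.11 left -1.78 z -2.55 Mz -0.089 | Tz 0.081 sd 0.051
t 21.95 R 0.0958 ang -0.767 yaw -0.768 | along 0.64 left -1.86 z -2.47 Mz -0.111 | Tz 0.067 sd 0.034
[380.61457161 231.91603351]
[[233 232 230 233 234 235 233 233 234 235 232 214 179 139 119 112 105 115
  135 182 213 219 226 224 210 202 200 170 125  95]
 [233 223 210 214 231 233 235 235 234 233 220 185 155 134 133 130 139 159
  178 198 213 218 214 204 181 172 178 170 166 164]
 [232 209 172 177 199 215 231 232 232 218 189 152 141 139 140 148 185 212
  223 223 221 212 195 170 162 172 179 178 196 212]
 [219 185 147 145 159 176 197 196 197 179 154 141 142 142 151 185 216 232
  232 232 224 203 168 157 171 195 193 198 211 228]
 [189 153 137 138 138 146 151 153 152 145 141 141 143 155 185 216 233 234
  235 231 218 181 160 167 194 193 191 201 221 229]
 [160 142 141 141 143 140 138 140 141 137 139 136 140 172 211 231 233 235
  233 217 178 157 169 193 198 194 200 217 229 230]
 [150 139 142 141 141 143 141 142 139 129 122 122 129 155 191 201 212 226
  216 186 157 163 187 197 195 202 224 228 232
[... 1931 characters left out ...]
169 168 163 161 160 163
  174 190 209 222 227 228 229 227 228 232 235 235]
 [237 234 222 180 157 161 179 186 186 192 196 185 184 181 188 184 183 195
  207 212 218 225 229 231 229 229 231 230 233 234]
 [234 224 192 154 159 179 193 191 201 221 224 216 214 211 210 205 206 214
  216 217 220 223 230 228 230 229 233 233 234 233]
 [226 194 161 158 177 191 190 202 224 234 234 232 226 223 217 218 218 220
  218 220 217 223 231 230 229 230 232 234 234 232]
 [194 158 157 178 187 190 203 219 231 233 233 230 226 219 215 220 220 225
  220 219 219 224 226 230 231 230 231 234 233 233]
 [161 154 176 191 191 203 223 232 234 232 230 224 218 217 211 217 227 230
  228 225 223 222 228 231 232 233 234 237 235 235]]
```

In the tool's units: 0.001 m is 0.02, 0.01 rad / 3.1416 = 0.0032.

```bash

echo '{"segments": [[0, 0.02, 0, 0, 0, 0.0032], [0, 0.02, 0, 0, 0, 0.0032], [0, 0, 0, 0, 0, 0]]}' > next.json && python3 -m crank next.json>/dev/null; python3 tq.py 5
echo '{"segments": [[0, 0.02, 0, 0, 0, 0.0032], [0, 0.02, 0, 0, 0, 0.0032], [0, 0, 0, 0, 0, 0]]}' > next.json && python3 -m crank next.json>/dev/null; python3 tq.py 5
echo '{"segments": [[0, 0.02, 0, 0, 0, 0.0032], [0, 0.02, 0, 0, 0, 0.0032], [0, 0, 0, 0, 0, 0]]}' > next.json && python3 -m crank next.json>/dev/null; python3 tq.py 5
```

```text
t 22.50 R 0.0958 ang -0.787 yaw -0.788 | along 0.87 left -2.44 z -2.57 Mz -0.140 | Tz 0.094 sd 0.075
t 23.00 R 0.0958 ang -0.808 yaw -0.808 | along 1.28 left -2.93 z -2.51 Mz -0.149 | Tz 0.132 sd 0.035
t 23.50 R 0.0958 ang -0.828 yaw -0.828 | along 1.95 left -3.94 z -3.08 Mz -0.118 | Tz 0.260 sd 0.054
```

In the tool's units: 0.0005 m is 0.01, 0.005 rad / 3.1416 = 0.0016.

```bash

echo '{"segments": [[0, 0.01, 0, 0, 0, 0.0016], [0, 0, 0, 0, 0, 0], [0, 0, 0, 0, 0, 0]]}' > next.json && python3 -m crank next.json; python3 tq.py 9
```

```text
time_s: 23.8
ee_pos: [0.5649, -0.0014, 0.0503]
eef_rot: [-3.142, -0.0, 2.309]
force: [-2.0, -4.2, -2.6]
grip_width: 0.0175
grip_force: 25.0
t 24.20 R 0.0958 ang -0.834 yaw -0.833 | along 2.16 left -4.64 z -2.73 Mz -0.154 | Tz 0.290 sd 0.035
```

The torque rose sharply at bar yaw −0.81 and held at 0.29 ± 0.01 N m for 0.4 s, so the eye is seated and nipped. Next I'll back off to mid-play.

In the tool's units: -0.0038 m is -0.076, -0.0029 m is -0.058, -0.04 rad / 3.1416 = -0.0127.

```bash

echo '{"segments": [[0, -0.056, 0, 0, 0, -0.0095], [0, -0.076, 0, 0, 0, -0.0127], [0, -0.076, 0, 0, 0, -0.0127], [0, -0.076, 0, 0, 0, -0.0127], [0, -0.076, 0, 0, 0, -0.0127], [0, -0.076, 0, 0, 0, -0.0127], [0, -0.058, 0, 0, 0, -0.0095], [0, 0, 0, 0, 0, 0]]}' > next.json && python3 -m crank next.json>/dev/null; python3 tq.py 5
```

```text
t 25.20 R 0.0961 ang -0.581 yaw -0.573 | along 0.47 left -0.43 z -2.24 Mz -0.060 | Tz -0.019 sd 0.063
```

In the tool's units: 0.008 m is 0.16, 0.005 m is 0.1, -0.04 rad / 3.1416 = -0.0127.

```bash

echo '{"segments": [[0, -0.076, 0, 0, 0, -0.0127], [0.1, 0, 0, 0, 0, 0], [0.16, 0, 0, 0, 0, 0], [0.16, 0, 0, 0, 0, 0], [0, 0, 0, 0, 0, 0]]}' > next.json && python3 -m crank next.json>/dev/null; python3 tq.py 4
echo '{"segments": [[0.16, 0, 0, 0, 0, 0], [0.16, 0, 0, 0, 0, 0], [0, 0, 0, 0, 0, 0]]}' > next.json && python3 -m crank next.json>/dev/null; python3 tq.py 4
```

```text
t 25.85 R 0.1177 ang -0.538 yaw -0.533 | along 0.56 left -0.62 z -1.55 Mz -0.007 | Tz 0.065 sd 0.060
t 26.30 R 0.1336 ang -0.536 yaw -0.533 | along -0.39 left 0.05 z -1.59 Mz -0.013 | Tz -0.020 sd 0.027
```

In the tool's units: 0.02 m is 0.4, 0.01 m is 0.2.

```bash

echo '{"segments": [[0.2, 0, 0, 0, 0, 0], [0.24, 0, 0, 0, 0, 0], [0.3, 0, 0, 0, 0, 0], [0.4, 0, 0, 0, 0, 0], [0.2, 0, 0, 0, 0, 0], [0, 0, 0, 0, 0, 0]]}' > next.json && python3 -m crank next.json; python3 tq.py 2
python3 go.py .40 .13 .03 2.609
```

```text
time_s: 26.9
ee_pos: [0.4561, 0.0304, 0.0505]
eef_rot: [3.142, -0.0, 2.61]
force: [0.6, 0.1, -1.7]
grip_width: 0.0173
grip_force: 25.0
t 26.95 R 0.2009 ang -0.536 yaw -0.532 | along 0.27 left 0.51 z -1.00 Mz 0.015 | Tz -0.087 sd 0.025
t 26.95 pos [0.457  0.03   0.0506] rot [3.141e+00 1.000e-03 2.609e+00] q [-0.01  0.27  1.91 -0.    0.95 -1.05]
rotvec [0.0003 0.0006 0.0005] d(after turn) [0.0999 0.0572 0.0206] d(now) [0.0999 0.0572 0.0206]
```

In the tool's units: 0.02 m is 0.4, -0.01 m is -0.2, -0.125 rad / 3.1416 = -0.0398.

```bash

echo '{"segments": [[0.4, -0.2, 0, 0, 0, 0], [0, 0, 0, 0, 0, -0.0398], [0, 0, 0, 0, 0, -0.0398], [0, 0, 0, 0, 0, -0.0398], [0, 0, 0, 0, 0, -0.0398], [0, 0, 0, 0, 0, 0]]}' > next.json && python3 -m crank next.json
python3 go.py .45 .2 .01 3.11
```

```text
time_s: 27.55
ee_pos: [0.4353, 0.0311, 0.0504]
eef_rot: [-3.142, 0.0, 3.11]
force: [-0.3, 0.6, -1.1]
grip_width: 0.0176
grip_force: 25.0
t 27.55 pos [0.4353 0.0311 0.0504] rot [-3.142  0.     3.11 ] q [-0.01  0.23  1.97 -0.    0.94 -1.55]
rotvec [-0.0001  0.0004  0.0005] d(after turn) [-0.0094  0.1693  0.0404] d(now) [-0.0095  0.1693  0.0404]
```

In the tool's units: 0.035 m is 0.7, 0.03 m is 0.6.

```bash

echo '{"segments": [[-0.04, 0.4, 0, 0, 0, 0], [-0.04, 0.7, 0, 0, 0, 0], [-0.04, 0.7, 0, 0, 0, 0], [-0.04, 0.7, 0, 0, 0, 0], [-0.02, 0.6, 0, 0, 0, 0], [0, 0.28, 0.2, 0, 0, 0], [0, 0, 0.3, 0, 0, 0], [0, 0, 0.3, 0, 0, 0], [0, 0, 0.2, 0, 0, 0], [0, 0, 0, 0, 0, 0]]}' > next.json && python3 -m crank next.json
echo '{"segments": [[0, 0, 0.08, 0, 0, 0], [0, 0, 0, 0, 0, 0]]}' > next.json && python3 -m crank next.json; python3 tq.py 4
```

```text
time_s: 28.55
ee_pos: [0.4486, 0.1992, -0.0011]
eef_rot: [-3.141, -0.002, 3.107]
force: [-0.0, -0.6, -0.8]
grip_width: 0.0173
grip_force: 25.0
time_s: 28.75
ee_pos: [0.4494, 0.1998, -0.0036]
eef_rot: [3.142, 0.0, 3.108]
force: [0.2, -0.0, -0.9]
grip_width: 0.0181
grip_force: 25.0
t 28.90 R 0.3262 ang -0.987 yaw -0.033 | along 0.09 left -0.07 z -0.98 Mz -0.005 | Tz -0.015 sd 0.055
```

Now the last few millimetres, watching for table contact.

In the tool's units: 0.003 m is 0.06.

```bash

echo '{"segments": [[0, 0, 0.06, 0, 0, 0], [0, 0, 0, 0, 0, 0]]}' > next.json && python3 -m crank next.json >/dev/null; python3 tq.py 4
echo '{"segments": [[0, 0, 0.03, 0, 0, 0], [0, 0, 0, 0, 0, 0]]}' > next.json && python3 -m crank next.json>/dev/null; python3 tq.py 4
```

```text
t 29.25 R 0.3264 ang -0.986 yaw -0.033 | along 0.49 left 0.13 z -1.24 Mz 0.008 | Tz -0.146 sd 0.128
t 29.60 R 0.3264 ang -0.986 yaw -0.033 | along 0.20 left -0.16 z -1.37 Mz -0.010 | Tz -0.033 sd 0.082
```

In the tool's units: 0.001 m is 0.02.

```bash
python3 go.py .45 .2 -.0091 3.11
echo '{"segments": [[0, 0, 0.02, 0, 0, 0], [0, 0, 0, 0, 0, 0]]}' > next.json && python3 -m crank next.json>/dev/null; python3 tq.py 4
```

```text
t 29.6 pos [ 0.4492  0.2    -0.0082] rot [-3.142 -0.     3.109] q [ 0.34  0.44  1.85  0.    0.85 -1.19]
rotvec [-0.     -0.0001 -0.0013] d(after turn) [-0.0008  0.0001  0.0009] d(now) [-0.0008  0.0001  0.0009]
t 29.95 R 0.3264 ang -0.987 yaw -0.033 | along -0.94 left 0.34 z 1.48 Mz -0.019 | Tz 0.169 sd 0.084
```

In the tool's units: -0.04 m is -0.8, -0.03 m is -0.6.

```bash

echo '{"segments": [[0, 0, 0, 0, 0, 0], [0, 0, 0, 0, 0, 0], [0, 0, 0, 0, 0, 0], [0, 0, 0, 0, 0, 0], [0, 0, 0, 0, 0, 0]]}' > next.json && python3 -m crank next.json 0.045
echo '{"segments": [[0, 0, -0.2, 0, 0, 0], [0, 0, -0.6, 0, 0, 0], [0, 0, -0.8, 0, 0, 0], [0, 0, -0.8, 0, 0, 0], [0.8, 0, 0, 0, 0, 0], [0.8, 0, 0, 0, 0, 0], [0, 0, 0, 0, 0, 0], [0, 0, 0, 0, 0, 0]]}' > next.json && python3 -m crank next.json
python3 - <<'E'
from h import *
s=snap('side'); t=snap('top'); g=cv2.cvtColor(s['pixels'],cv2.COLOR_BGR2GRAY)
for c,G in ((s,g),(t,cv2.cvtColor(t['pixels'],cv2.COLOR_BGR2GRAY))):
    a=proj(c,[.446,.2,.009]); b=proj(c,[.581,.196,.005]); print(a,b)
    x0,x1=int(min(a[0],b[0]))-22,int(max(a[0],b[0]))+22;y0,y1=int(min(a[1],b[1]))-22,int(max(a[1],b[1]))+22
    m=(G[y0:y1,x0:x1]<75).astype(np.uint8); n,l,st,ce=cv2.connectedComponentsWithStats(m)
    for i in range(1,n):
        if st[i,4]>60:
            print(st[i]+[x0,y0,0,0,0],ce[i]+[x0,y0],cv2.minAreaRect(np.argwhere(l==i)[:,::-1].astype(np.float32)),onz(c,*(ce[i]+[x0,y0]),.011))
E
```

```text
time_s: 30.45
ee_pos: [0.4493, 0.1999, -0.0092]
eef_rot: [-3.142, 0.0, 3.109]
force: [0.6, 0.5, -0.1]
grip_width: 0.0451
grip_force: 0.0
time_s: 31.25
ee_pos: [0.3694, 0.2028, 0.1118]
eef_rot: [3.141, 0.002, 3.11]
force: [0.9, -0.5, -0.7]
grip_width: 0.0448
grip_force: 0.0
[224.60735205 223.70802239] [282.93974018 221.92160893]
[210 220  28   9 209] [223.20095694 224.31578947] ((21.421648025512695, 25.276288986206055), (7.5830793380737305, 27.15378189086914), 87.39744567871094) [0.44296942 0.19439689 0.011     ]
[248.34695942 324.22360546] [249.38775988 259.27840984]
[230 304  24  40 581] [244.08261618 323.08433735] ((15.294626235961914, 86.42893981933594), (22.77190589904785, 39.215972900390625), 2.385944128036499) [0.44876911 0.20851447 0.011     ]
```

```bash
python3 -c "
from station import ctrl
print(ctrl.hand_in())"
```

```text
the job is handed in; nothing more can be done
None
```

The job is handed in: I turned the eye clockwise onto its seat with the bar, nipped it up at about 0.29 N m for about 0.4 s, drew the bar out and laid it flat about 0.2 m clear of the block (about 31 s on the clock; the judge's verdict was not shown).

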